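Flip the dry marker for the painted stone

ROBOT

A 6-joint arm with a two-finger parallel gripper is mounted at the origin on the work surface. World frame = base frame: x ahead of the robot, y to its left, z up, the work surface at z = 0. Lengths are in m, angles in rad, forces in N, time in s.
With the tool pointing down it reaches from about 0.375 to 0.75 m from the base axis. Payload 9 kg.
Tool frame: the origin (TCP) lies midway between the tips of the shut fingers; the grasp point (between the pads) lies 19 mm behind it (env.pinch_z is the distance from the TCP to the grasp point, in m); z points along the fingers, y is the direction in which the jaws open and shut (so a half turn about z gives the same grasp; the last joint's range is limited). The gripper opens to 85 mm and grips with 20 to 120 N. Pads are 22 mm wide; open, the fingers measure 114 mm over their backs; the gripper's body (76 mm by 85 mm) begins 54 mm behind the grasp point. The pads swing forward as they close: fully open they stand 13 mm farther back than shut.
Start: joints at [-1.487, 0.104, 0.097, 1.564, 0, 1.353], TCP at [0.178, -0.573, 0.231] pointing down, gripper open.
Joint ranges: [-2.99, 2.99], [-0.84, 1.86], [-1.1, 1.16], [-1.84, 2.11], [-1.51, 1.56], [-3.14, 3.14]. Speed limits (rad/s): [2.22, 2.22, 2.57, 3.14, 3.14, 3.14].

INTERFACE

Orientations are given as [roll, pitch, yaw] about the fixed x, y, z axes, in that order (R = Rz(yaw) Ry(pitch) Rx(roll)).
In Python, from plant import env, fingers, get_image gives the robot as it stands. Calls block until the motion is done:
- env.movep(position, orientation): joint-space move of the TCP to a pose.
- env.servo_line(position, attitude=None, rate=0.15, threshold=None): straight line of the TCP; attitude=None keeps the orientation; rate is the mean speed in m/s. With threshold (N) it stops when the force on the tool has changed by that much, and returns True; else False.
- env.movej(angles): joint-space move.
- fingers.command_gripper(opening, f_grip=None): finger opening in m; f_grip is the grip in N (None keeps the last); returns when the fingers have stopped.
- env.dwell(seconds).
- env.inverse_kinematics(position, orientation): joint angles nearest the present ones, or None.
- env.observe(): the state.
- get_image(name): name is "side" or "top" or "wrist"; returns a dict with "color" (384x512x3 uint8, red, green, blue), "fx", "fy", "cx", "cy" (pixels), "T" (4x4, takes a point from camera to world coordinates); the wrist camera has in their place "mount" (4x4, takes a point from camera to tool coordinates, whose origin is the TCP and whose axes are the flange's). Camera axes: x right, y up, looking along -z (the intrinsics and any distortion apply to the point x, -y, -z); pixel columns grow to the right and rows downward; lengths in m; the calibration is good to about 2 mm. A picture is of the moment at which its call begins: read the wrist's pose just before it. There is no depth.
A pose or a line that the arm cannot do raises env.IKError and nothing moves.
- env.finish_job(): hands the job in, once; it reports no verdict.
The state is a dict: "time": time; "joint_pos": joint angles; "joint_velocities": joint speeds; "joint_torque": joint torques, N m; "ee_pos": TCP position; "orientation": TCP orientation; "force": force on the tool from outside, world axes, zero at the start; "moment": the same for the moment, N m; "width": finger opening in m.
Only numpy, scipy, OpenCV 4.12 (cv2) and the standard library are available. Lean on these libraries where they do the work, as an engineer would, in place of code of your own. Each camera call takes 0.05 s, during which the arm holds its last target. There are 200 camera calls.

TASK

The painted stone on the drying rack is dry: with a fingertip, gently flip the indicator paddle in front of the stone's bay right over its hinge, from the robot's side to the far side, until it lies flat there and shows its other face. Only push it, do not squeeze it, and then take your hand away. Leave the other two paddles as they are, and do not lift or move the drying pieces or the water pot.

Things in the scene. Friction and masses are not known exactly. Their poses are not given: they have to be found in the camera images.
- rack: Plywood drying rack fixed to the table. Origin on the table under the middle of the hinge row; +x away from the robot, +y left along the hinges. Tray board 12 mm thick, x -15 to 185, y -202 to 202 mm; three bays 135 mm apart, walls 26 mm high. Each paddle hangs between two posts, 20 x 10 mm, 80 mm apart, tops at 108 mm. In front of the tray, under the paddles, only bare table.
- paddle1 (a joint): Angle of the left (+y of the rack) paddle: plywood, 35 g, 6 mm thick, blade 60 wide to 70 mm from the axis, tail 50 wide to 28 mm on the opposite side (pressing it down raises the blade). 0 = blade level to the robot (rack -x), disc mark up; pi/2 upright; pi = level to the far side, bar mark up. Stops at 0, pi; starts 0 to 0.3. Stiff hinge (0.035 N m): it stays where left, never falls.
- hinge1 (a point): Middle of the left (+y of the rack) paddle's horizontal hinge axis, 100 mm above the table; the axis runs along the rack's y. Fixed to the rack.
- edge1 (a point): Middle of the free edge of the left (+y of the rack) paddle's blade, 70 mm from its hinge axis, half-way through its thickness.
- bay1 (a point): Centre of the floor of the left (+y of the rack) bay, 130 mm beyond its paddle's hinge (rack +x), 12 mm above the table.
- paddle2 (a joint): Angle of the middle paddle: plywood, 35 g, 6 mm thick, blade 60 wide to 70 mm from the axis, tail 50 wide to 28 mm on the opposite side (pressing it down raises the blade). 0 = blade level to the robot (rack -x), disc mark up; pi/2 upright; pi = level to the far side, bar mark up. Stops at 0, pi; starts 0 to 0.3. Stiff hinge (0.035 N m): it stays where left, never falls.
- hinge2 (a point): Middle of the middle paddle's horizontal hinge axis, 100 mm above the table; the axis runs along the rack's y. Fixed to the rack.
- edge2 (a point): Middle of the free edge of the middle paddle's blade, 70 mm from its hinge axis, half-way through its thickness.
- bay2 (a point): Centre of the floor of the middle bay, 130 mm beyond its paddle's hinge (rack +x), 12 mm above the table.
- paddle3 (a joint): Angle of the right (-y of the rack) paddle: plywood, 35 g, 6 mm thick, blade 60 wide to 70 mm from the axis, tail 50 wide to 28 mm on the opposite side (pressing it down raises the blade). 0 = blade level to the robot (rack -x), disc mark up; pi/2 upright; pi = level to the far side, bar mark up. Stops at 0, pi; starts 0 to 0.3. Stiff hinge (0.035 N m): it stays where left, never falls.
- hinge3 (a point): Middle of the right (-y of the rack) paddle's horizontal hinge axis, 100 mm above the table; the axis runs along the rack's y. Fixed to the rack.
- edge3 (a point): Middle of the free edge of the right (-y of the rack) paddle's blade, 70 mm from its hinge axis, half-way through its thickness.
- bay3 (a point): Centre of the floor of the right (-y of the rack) bay, 130 mm beyond its paddle's hinge (rack +x), 12 mm above the table.
- stone: Painted stone: round smooth pebble, 60 mm across, 26.5 mm high, 120 g, loose, lying in one of the three bays (which one varies). Origin at the centre of its underside.
- tile: Square ceramic tile, 60 x 60 x 8 mm, loose, in another bay. Origin at the centre of its underside.
- bowl: Small ceramic bowl, 60 mm across, 32 mm high, loose, in the remaining bay. Origin at the centre of its underside.
- water_pot: Open brush-water pot (empty), 68 mm across, 85 mm high, loose, standing on the table to the left of the rack. Origin at the centre of its underside.
There are look-alikes about, which are no part of the job. Leave any orange or purple look-alike of the stone alone.

How it is judged:
At the end, for the whole second after the job is handed in: The paddle in front of the bay with the stone is at least 3.0 rad (of pi) over and at rest, the other two paddles are still below 0.6 rad, and the stone, tile, bowl and water pot are within 15 mm of where they started (((horizontal distance between stone and bay1 below 0.05 m and value of joint paddle1 above 3 rad and velocity of joint paddle1 between -0.1 and 0.1 rad/s and value of joint each of paddle2, paddle3 below 0.6 rad) or (horizontal distance between stone and bay2 below 0.05 m and value of joint paddle2 above 3 rad and velocity of joint paddle2 between -0.1 and 0.1 rad/s and value of joint each of paddle1, paddle3 below 0.6 rad) or (horizontal distance between stone and bay3 below 0.05 m and value of joint paddle3 above 3 rad and velocity of joint paddle3 between -0.1 and 0.1 rad/s and value of joint each of paddle1, paddle2 below 0.6 rad)) and distance of each of stone, tile, bowl, water_pot from where it was at the start of the episode below 0.015 m); the robot touches nothing.
It fails at once if a paddle that is not in front of the stone's bay is moved by more than 15 mm at its free edge ((horizontal distance between stone and bay1 below 0.05 m and distance of any of edge2, edge3 from where it was at the start of the episode above 0.015 m) or (horizontal distance between stone and bay2 below 0.05 m and distance of any of edge1, edge3 from where it was at the start of the episode above 0.015 m) or (horizontal distance between stone and bay3 below 0.05 m and distance of any of edge1, edge2 from where it was at the start of the episode above 0.015 m)).
It fails at once if a drying piece or the water pot is lifted, carried or shifted by more than 15 mm (distance of any of stone, tile, bowl, water_pot from where it was at the start of the episode above 0.015 m).
It fails at once if a paddle is squeezed or pressed with more than 30 N (contact force between the fingers and paddle1 above 30 N or contact force between the fingers and paddle2 above 30 N or contact force between the fingers and paddle3 above 30 N).
It also fails if it takes over 48 s, if anything falls off the work surface, if the arm or the gripper's body presses on something with over 40 N, if the wrist force passes 120 N, or if a joint passes its speed limit or range.

## Working session

There is one attempt and no reset: what is moved stays moved. The work goes in short steps, each a Python script; the robot and the scene stay as the last script left them, time stands still between calls to the robot, and variables do not carry over. Pictures are saved under pics/ and viewed, about 8 in all and at most 12, crops included, and the job is handed in when it is done.

```bash
mkdir -p pics; ls
python3 - <<'E'
from plant import env, fingers, get_image
import cv2, pickle
d={}
for n in("top","side"):
    g=get_image(n); d[n]=g
    cv2.imwrite(f"pics/{n}0.png",cv2.cvtColor(g["color"],cv2.COLOR_RGB2BGR)); print(n,g["fx"],g["cx"],g["cy"],g["T"].round(3).tolist(),[k for k in g])
pickle.dump(d,open("d0.pkl","wb"))
o=env.observe();print(o["time"],o["ee_pos"],o["orientation"],o["width"])
E
```

```text
pics
top 398.04739980111515 251.02619160993638 189.50999926368237 [[-0.01, 0.993, -0.12, 0.514], [-1.0, -0.007, 0.028, 0.132], [0.027, 0.12, 0.992, 1.037], [0.0, 0.0, 0.0, 1.0]] ['color', 'fx', 'fy', 'cx', 'cy', 'T']
side 450.33079396591353 257.9574387126281 197.88127918283715 [[0.993, 0.089, -0.073, 0.583], [-0.112, 0.612, -0.783, -0.651], [-0.025, 0.786, 0.618, 0.708], [0.0, 0.0, 0.0, 1.0]] ['color', 'fx', 'fy', 'cx', 'cy', 'T']
0.1 [ 0.17832287 -0.57259669  0.23060304] [-3.14048176e+00 -2.86027703e-04  3.01783609e-01] 0.08530485907357492
```

View pics/top0.png

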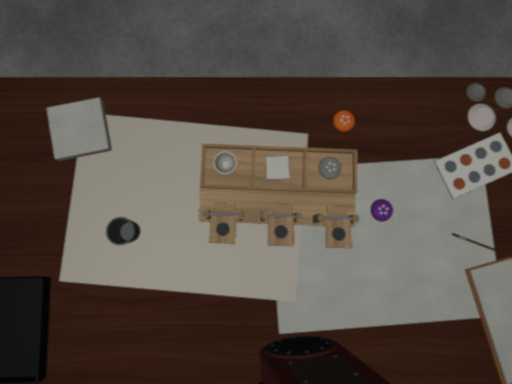

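View pics/side0.png

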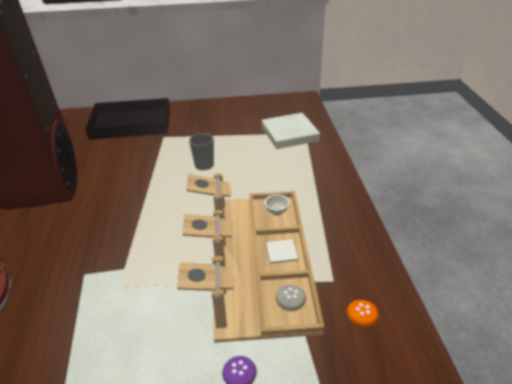

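Top view: the bowl is at (225,162), the tile at (277,167) and a grey stone with painted dots at (330,168). An orange look-alike is at (344,121) and a purple one at (382,210), both outside the rack. In the side view the grey stone is at (291,297). Only the grey one lies in a bay, the right one, so paddle3 should be the one to flip. I'll confirm that in an enlarged crop.

Run:
```python
import pickle,cv2,numpy as np
d=pickle.load(open("d0.pkl","rb"))
a=cv2.resize(d["top"]["color"][140:260,300:370],None,fx=5,fy=5,interpolation=cv2.INTER_CUBIC)
b=cv2.resize(d["side"]["color"][230:350,160:330],None,fx=2.6,fy=5*1.0,interpolation=cv2.INTER_CUBIC)
im=np.clip(np.hstack([a,b])*1.5,0,255).astype(np.uint8)
cv2.imwrite("pics/crop.png",im[...,::-1]);print(im.shape)
```

```text
(600, 792, 3)
```

View pics/crop.png

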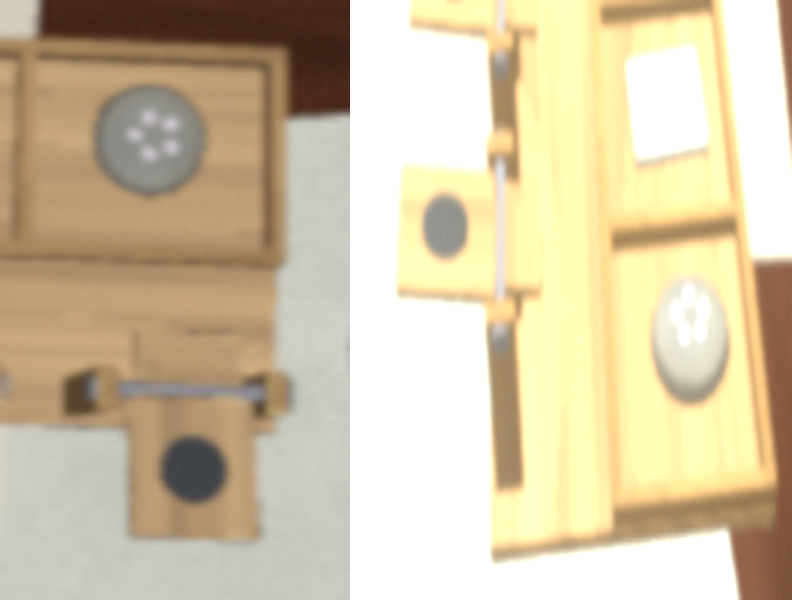

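```bash
cat > h.py <<'E'
import numpy as np
from numpy.linalg import lstsq,norm
def ray(g,u,v):
    T=np.array(g["T"]); d=T[:3,:3]@np.array([(u-g["cx"])/g["fx"],-(v-g["cy"])/g["fy"],-1.0])
    return T[:3,3],d/norm(d)
def plane(g,u,v,z):
    o,d=ray(g,u,v); return o+d*(z-o[2])/d[2]
def tri(*rs):
    A=np.zeros((3,3));b=np.zeros(3)
    for o,d in rs:
        P=np.eye(3)-np.outer(d,d);A+=P;b+=P@o
    p=np.linalg.solve(A,b); return p,[round(float(norm((np.eye(3)-np.outer(d,d))@(p-o))*1000),1) for o,d in rs]
E
python3 - <<'E'
import pickle;from h import *
d=pickle.load(open("d0.pkl","rb"));t,s=d["top"],d["side"]
for n,a,b in [("postL",(320.6,217.6),(218.1,258.4)),("postR",(355.2,218.4),(218.1,292)),("edgeL",(326.2,247),(179.2,263)),("edgeR",(351.6,247.4),(178.5,289)),("stone",(330,167.8),(291,296))]:
    p,e=tri(ray(t,*a),ray(s,*b)); print(n,p.round(4),e)
for q in [(203,146),(357,150)]: print("wall",plane(t,*q,.038).round(4))
for q in [(320.6,217.6),(355.2,218.4)]: print("post@108",plane(t,*q,.108).round(4))
for q in [(218.1,258.4),(218.1,292)]: print("post@108 side",plane(s,*q,.108).round(4))
E
```

```text
postL [ 0.5596 -0.0571  0.105 ] [1.0, 1.0]
postR [ 0.5566 -0.1385  0.1068] [0.7, 0.7]
edgeL [ 0.4901 -0.0665  0.1128] [0.0, 0.0]
edgeR [ 0.4893 -0.1261  0.1107] [0.7, 0.7]
stone [ 0.691  -0.1009  0.0294] [0.6, 0.6]
wall [0.747  0.2256 0.038 ]
wall [ 0.735  -0.1705  0.038 ]
post@108 [ 0.5584 -0.0566  0.108 ]
post@108 [ 0.5558 -0.1382  0.108 ]
post@108 side [ 0.5607 -0.0599  0.108 ]
post@108 side [ 0.5573 -0.1395  0.108 ]
```

The stone is confirmed in the right bay, so it's paddle3: hinge about (0.558, -0.098), 0.10 high, rack yaw about -0.03, blade at about 0.17 rad. I'll press the tail down with the shut fingertips first.

```bash
cat >> h.py <<'E'
H=np.array([.558,-.098]);ex=np.array([np.cos(-.03),np.sin(-.03)])
ori=[np.pi,0,-.03]
def P(X,z): return [*(H+X*ex),z]
E
python3 - <<'E'
from plant import env, fingers, get_image
from h import *; import cv2
fingers.command_gripper(0.0,20)
print(env.inverse_kinematics(P(.021,.17),ori))
env.movep(P(.021,.20),ori)
def st(): o=env.observe();print(round(o["time"],2),o["ee_pos"].round(4),o["force"].round(1),round(o["width"],4))
st()
env.servo_line(P(.021,.125),rate=.12)
st()
print(env.servo_line(P(.021,.090),rate=.04,threshold=15));st()
a=get_image("side")["color"][150:342,120:376]
env.servo_line(P(.021,.20),rate=.15);st()
b=get_image("side")["color"][150:342,120:376]
cv2.imwrite("pics/s1.png",cv2.resize(np.hstack([a,b]),None,fx=1.56,fy=1.56*1.6)[...,::-1])
E
```

```text
[-0.39121863  0.06197645 -0.05806836  1.45075152  0.          2.78037402]
3.09 [ 0.5789 -0.0994  0.2   ] [-0.6  0.6  0.1] -0.0003
3.87 [ 0.5793 -0.0989  0.1258] [-0.9  0.1 -0.2] -0.0
False
4.89 [ 0.5789 -0.0986  0.0899] [ 0.3 -1.   0.2] -0.0002
5.83 [ 0.5786 -0.0985  0.1989] [-1.  -0.6 -0.6] 0.0003
```

View pics/s1.png

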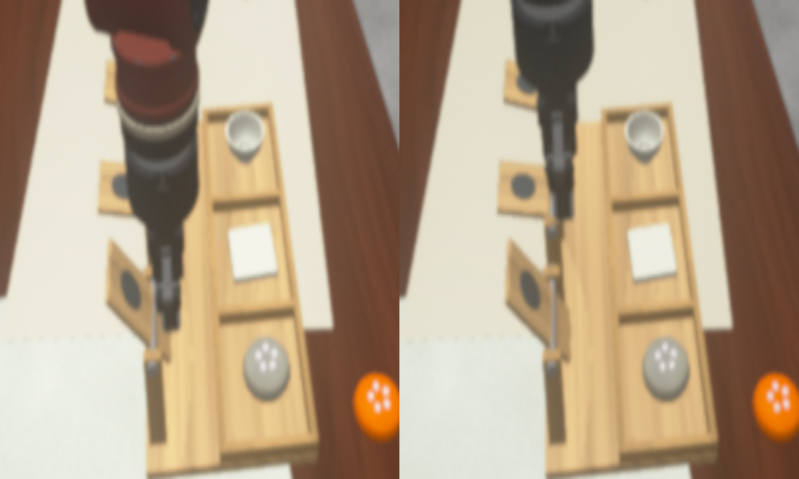

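Left and right panels: the blade now stands about 50° up (left panel, around (130,290)), it stayed there after I withdrew, and the other paddles are untouched. Next I push it over from the robot's side along an arc.

Run:
```python
from plant import env, fingers, get_image
from h import *; import cv2
def st(m): o=env.observe();print(m,round(o["time"],2),o["ee_pos"].round(4),o["force"].round(1))
env.servo_line(P(.021,.24),rate=.15)
env.servo_line(P(-.085,.24),rate=.15)
env.servo_line(P(-.085,.135),rate=.12);st("front")
r=.042
def go(X,z,rate,th=12):
    hit=env.servo_line(P(X,z),rate=rate,threshold=th)
    st(hit); return hit
ok=not go(-.014,.142,.06)
if ok:
    for a in np.radians([15,30,45,60,75,90]):
        if go(r*np.sin(a)-.003*np.cos(a)-.011,.1+r*np.cos(a)+.003*np.sin(a),.06): break
    else: go(.031,.099,.02,8)
a=get_image("side")["color"][150:342,120:376]
o=env.observe()["ee_pos"]
env.servo_line([o[0],o[1],.20],rate=.12)
env.servo_line(P(-.10,.24),rate=.15); st("away")
b=get_image("side")["color"][150:342,120:376]
cv2.imwrite("pics/s2.png",cv2.resize(np.hstack([a,b]),None,fx=1.56,fy=1.56*1.6)[...,::-1])
```

```text
front 8.18 [ 0.4735 -0.0957  0.1358] [ 0.  -0.3  0.1]
False 9.52 [ 0.5439 -0.0975  0.142 ] [-0.8  0.7 -0.2]
False 9.85 [ 0.555  -0.0979  0.1413] [-0.2 -0.2 -0.4]
False 10.18 [ 0.5654 -0.0982  0.1376] [0.1 0.2 0.4]
False 10.52 [ 0.5746 -0.0984  0.1314] [-0.2  0.1 -0.1]
False 10.85 [ 0.5818 -0.0986  0.123 ] [ 0.5 -0.7  0.3]
False 11.18 [ 0.5866 -0.0987  0.1131] [-0.3 -0.1  0.7]
True 11.47 [ 0.5896 -0.0992  0.1029] [-2.6  0.5  7.6]
away 13.55 [ 0.4583 -0.095   0.2396] [ 0.5 -0.  -0.4]
```

View pics/s2.png

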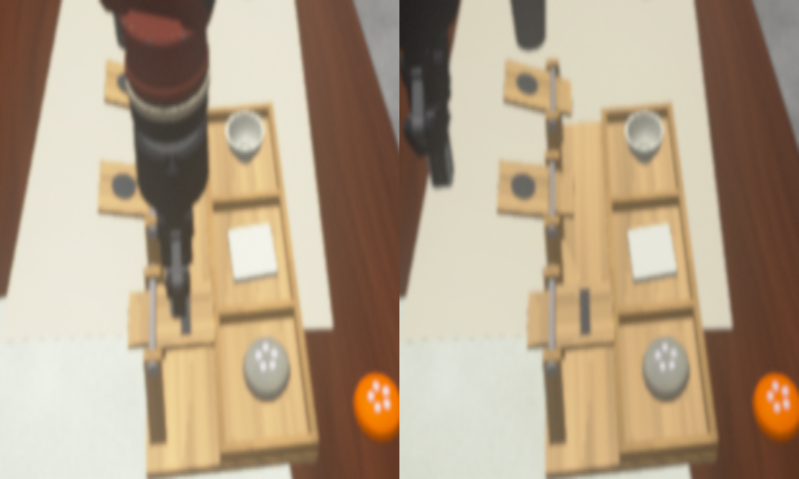

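The paddle lies over on the far side with its bar mark showing (right panel, (585,310)). The last descent met a firm stop at z = 0.103. I'll do one height check from two views.

Run:
```python
from plant import env, get_image
from h import *; import cv2,pickle
env.movep([.40,-.25,.26],ori)
d={n:get_image(n) for n in("top","side")};pickle.dump(d,open("d1.pkl","wb"))
a=cv2.resize(d["top"]["color"][160:250,300:370],None,fx=5,fy=5,interpolation=cv2.INTER_CUBIC)
b=cv2.resize(d["side"]["color"][230:320,190:275],None,fx=5,fy=5,interpolation=cv2.INTER_CUBIC)
cv2.imwrite("pics/c2.png",np.clip(np.hstack([a,b])*1.2,0,255).astype(np.uint8)[...,::-1])
d0=pickle.load(open("d0.pkl","rb"))
# shift of the pieces in the top view
for n,(u,v) in dict(bowl=(225,162),tile=(277,167),stone=(330,168),pot=(122,231),pad1=(223,229),pad2=(281,232)).items():
    s=lambda D:np.float32(cv2.cvtColor(D["top"]["color"][v-16:v+16,u-16:u+16],cv2.COLOR_RGB2GRAY))
    print(n,cv2.phaseCorrelate(s(d0),s(d))[0])
```

```text
bowl (-0.04300894299271718, 0.03665155709222567)
tile (-0.05596068801228782, 0.0646359722007599)
stone (0.002073597568021057, -0.09183276344031199)
pot (0.028716679867168082, 0.0042546489657500075)
pad1 (-0.060831133196085574, -0.011486586922380582)
pad2 (-0.01983760264764811, 0.06446139482868851)
```

View pics/c2.png

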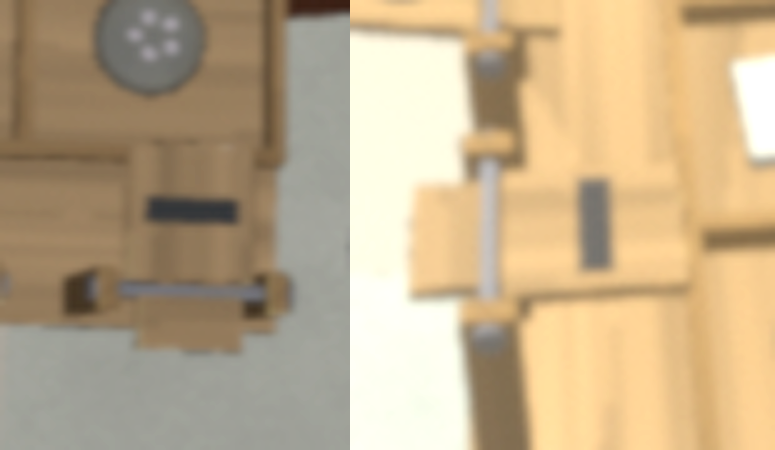

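Far edge of the blade: top crop (132,138) and (252,140), side crop (682,165) and (690,290). Bar centre: top (192,211), side (595,225).

Run:
```python
from plant import env
import pickle;from h import *
d=pickle.load(open("d1.pkl","rb"))
for a,b in [((132,138),(682,165)),((252,140),(690,290)),((192,211),(595,225))]:
    print(tri(ray(d["top"],300+a[0]/5,160+a[1]/5),ray(d["side"],190+(b[0]-350)/5,230+b[1]/5)))
env.dwell(.3);o=env.observe();print(o["time"],o["ee_pos"])
```

```text
(array([ 0.63011342, -0.0741735 ,  0.10069163]), [0.1, 0.1])
(array([ 0.6277074 , -0.13221405,  0.09921047]), [1.2, 1.2])
(array([ 0.5953328 , -0.10115199,  0.10279177]), [0.6, 0.6])
14.7083 [ 0.40029787 -0.24947313  0.26001643]
```

The edge is at z = 0.100, level with the hinge, so the paddle is flat (about pi). Handing in.

```bash
python3 -c "
from plant import env
env.finish_job()"
```

```text
the job is handed in; nothing more can be done
```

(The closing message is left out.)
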